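Take the lint filter out from under its catch

TASK

The filter of the bench lint collector is due for cleaning: gripping its upright fin, draw the filter towards the collector's front until its rear tongue has come out from under the catch, tilt that rear end up over the catch while the toe is still in the front pocket, ease the toe out of the pocket, and lay the filter gently, fin up, flat on the floor of the white tray. Find the stop by feel: the catch and stop sit up to a centimetre differently on every collector, and the filter must never be forced or pried against the collector with more than 20 N. Leave everything else where it stands.

Things in the scene. Friction and masses are not known exactly. Their poses are not given: they have to be found in the camera images.
- lint_collector: Bench lint collector: low white box, 266 mm long (x), 128 wide, 44 high, fixed; grey hump, 77 mm high, from x = +84 mm. Origin on the worktop under the middle of the filter bay; x points from the front (pocket end) to the rear (hump), z up. Bay 77 mm wide, its floor 22 mm above the worktop. Filter and collector must never press on each other with more than 20 N.
- pocket_edge (a point): Middle of the rear edge of the collector's front deck, at the deck's underside (16 mm above the bay floor; the deck is 6 mm thick). Under it lies the pocket for the filter's toe, open to the rear. Axes as the collector's. At the start the toe reaches about 5 mm in under this edge; it is free once its front edge is to the rear of it.
- catch_nominal (a point): Nominal middle of the catch's edge, at its underside, 10 mm above the bay floor. The catch is a steel lip 50 mm wide and 4 mm thick that points to the front and overlaps the filter's tongue by 4 to 22 mm. It and the stops are one steel strip clamped by slotted screws: it really stands up to 9 mm further forward or back, which is not measured. Axes as the collector's.
- stop_nominal (a point): Nominal place, on the bay floor, where the toe's front edge meets the solid stops in the pocket (shifted like the catch). A rubber spring buffer is met 6 mm before: 2 N to start, 1 N more per mm, 8 N at the stops; let go, it pushes the filter back. Pressed 3 mm or more (5 N, plus up to 1.5 N of sliding friction) the tongue is clear of the catch; at the stops by 3 mm.
- filter_grip (a point): Centre of the filter's grip fin: black plate across the filter, 12 mm thick (x), 60 long (y), 36 high, 18 mm of it above this point; the frame's top is 18 mm below, the underside 34 mm below. The filter is a loose aluminium frame, 66 (x) by 72 by 16 mm high, centred under the fin, 0.2 to 0.4 kg. Axes: x from toe to tongue (at the start to the collector's rear), z up.
- filter_toe (a point): Middle of the front edge of the filter's toe, on the underside, 71 mm ahead of the fin (x = -71); toe 60 mm wide, 6 thick, 38 long. Axes as filter_grip. The filter can be tilted rear end up about this edge: 0.13 rad brings the tongue above the catch, 0.25 rad suits for drawing out, beyond 0.36 rad the frame jams on the front deck.
- filter_tongue (a point): Middle of the rear edge of the filter's tongue, on the underside, 56 mm behind the fin (x = +56); tongue 44 mm wide, 6 thick, 23 long. Axes as filter_grip.
- tray: White open tray, loose, 0.3 kg, 112 mm (x) by 170 (y) over its rim, 52 high. Its flat floor, 3 mm above the underside, measures 88 (x) by 146 mm (y) inside: the filter (72 by 127 mm overall; the middle of its length is 7.5 mm from the fin towards the toe) fits lengthwise along y, either way round. Origin: centre of the underside, z up.
- jar: White jar, 70 mm across, 57 mm high, bystander; origin under its centre.
- can: White aerosol can, 52 mm across, 187 mm high, bystander; origin under its centre.
- reel: White thread reel, 35 mm across, 46 mm high, bystander; origin under its centre.
- thread_carton: Small brown thread box, 45 x 70 x 33 mm, bystander; origin under its centre.
- filter: The same filter as a whole; origin on its underside, 34 mm below the fin's centre. Axes as filter_grip.

How it is judged:
By the outcome, as a careful person would: the job done as asked, in the order asked, and still so for the second after the job is handed in, with the robot touching nothing.
It also fails if it takes over 64 s, if anything falls off the work surface, if the arm or the gripper's body presses on something with over 40 N, if the wrist force passes 120 N, or if a joint passes its speed limit or range.

ROBOT

A 7-joint arm with a two-finger parallel gripper is mounted at the origin on a cart in front of the work surface, level with it; the furniture and walls round the work are solid. World frame = base frame: x ahead of the robot, y to its left, z up, the work surface at z = 0. Lengths are in m, angles in degrees, forces in N, time in s.
With the tool pointing down it reaches from about 0.35 to 0.9 m from the base axis. Payload 19.9 kg.
Tool frame: the origin (TCP) lies between the finger pads; the fingertips stand 19 mm ahead of it and the grasp point (between the pads) is the TCP; z points along the fingers, y is the line along which they close (so a half turn about z gives the same grasp; the last joint's range is limited). The gripper opens to 94 mm and grips with 3 to 60 N. Pads are 16 mm wide; open, the fingers measure 119 mm over their backs; the gripper's body (75 mm by 177 mm) begins 78 mm behind the grasp point.
Start: joints at [62.939, 23.915, -0.59, 92.452, 0.269, 63.638, -3.037], TCP at [0.261, -0.568, 0.224] pointing down, gripper open.
Joint ranges: [-161.28, 161.28], [-22.2, 115.67], [-73.04, 71.86], [3.21, 147.25], [-68.34, 248.33], [10.77, 114.83], [-161.83, 161.83]. Speed limits (degrees/s): [108.29, 108.29, 136.94, 136.94, 172.46, 172.46, 172.46].

INTERFACE

Orientations are given as [roll, pitch, yaw] about the fixed x, y, z axes, in that order (R = Rz(yaw) Ry(pitch) Rx(roll)).
In Python, from plant import manip gives the robot as it stands. Calls block until the motion is done:
- manip.goto(position, orientation): joint-space move of the TCP to a pose.
- manip.line_to(position, rotation=None, rate=0.15): straight line of the TCP; rotation=None keeps the orientation; rate is the mean speed in m/s.
- manip.movej(angles): joint-space move.
- manip.grip(opening, force=None): opening from 0.0 (shut) to 1.0 (fully open); force is the grip in N (None keeps the last); returns when the fingers have stopped.
- manip.dwell(seconds).
- manip.ik(position, orientation): joint angles nearest the present ones, or None.
- manip.sense(): the state.
- manip.camera(name): name is "side" or "top" or "wrist"; returns the picture (400x640x3 uint8, red, green, blue); there is no depth.
- manip.camera_model(name): a dict with "vertical_fov" (degrees; the focal length in pixels is half the picture's height over the tangent of half this angle, whatever the lens; pixels are square), "cx", "cy" (the principal point, pixels), "rvec" (rotation vector, rad) and "tvec" (3), from world to camera coordinates, as OpenCV has them. Camera axes: x right, y down, z forward; pixel columns grow to the right and rows downward; lengths in m; the calibration is good to about 2 mm. A picture is of the moment at which its call begins: read the wrist's pose just before it. camera_model takes no time and is no camera call; for the wrist camera it gives the pose at the moment of the call.
A pose or a line that the arm cannot do raises manip.MotionError and nothing moves.
- manip.close_job(): hands the job in; it is judged then, once.
The state is a dict: "time": time; "joint_positions": joint angles; "qd": joint speeds; "joint_efforts": joint torques, N m; "eef_pos": TCP position; "tool_rot": TCP orientation; "ft_force": force on the tool from outside, world axes, zero at the start; "ft_torque": the same for the moment, N m; "gripper_width": opening from 0.0 (shut) to 1.0 (fully open); "grip_force": force on a finger pad.
Only numpy, scipy, OpenCV 4.12 (cv2) and the standard library are available. Lean on these libraries where they do the work, as an engineer would, in place of code of your own. Each camera call takes 0.05 s, during which the arm holds its last target. There are 200 camera calls.

## Working session

There is one attempt and no reset: what is moved stays moved. The work goes in short steps, each a Python script; the robot and the scene stay as the last script left them, time stands still between calls to the robot, and variables do not carry over. Pictures are saved under pics/ and viewed, at most 10 in all, crops included, and the job is handed in when it is done.

```bash
mkdir -p pics; ls; python3 - <<'E'
from plant import manip
import cv2,pprint
for n in("top","side"):
    cv2.imwrite(f"pics/{n}0.png",manip.camera(n)[:,:,::-1]); pprint.pprint(manip.camera_model(n))
s=manip.sense();print(s)
E
```

```text
pics
{'cx': 320.5268724533755,
 'cy': 202.37495841094392,
 'rvec': array([ 2.17656069, -2.16723411,  0.08958553]),
 'tvec': array([0.16553766, 0.55876371, 1.47187375]),
 'vertical_fov': 42.50882273947842}
{'cx': 316.98183897858826,
 'cy': 201.70839839409487,
 'rvec': array([ 0.46613222, -2.38451761,  1.65023157]),
 'tvec': array([0.57565334, 0.08512981, 0.85956479]),
 'vertical_fov': 57.264600598499875}
{'time': 0.1, 'joint_positions': array([62.93897548, 23.94455513, -0.59260808, 92.47984212,  0.26841607,
       63.63947742, -3.03674509]), 'qd': array([ 0.02050261, -0.10234623,  0.03803837, -0.14213437,  0.00026775,
       -0.04648918,  0.05490103]), 'joint_efforts': array([ 1.00987636e-03, -8.52585125e+01,  6.39679972e-01, -4.26695573e+01,
       -4.89322620e-02,  1.64121855e-02,  4.36947494e-05]), 'eef_pos': array([ 0.2608891 , -0.56760509,  0.22390473]), 'tool_rot': array([-1.79937594e+02,  3.17798946e-03,  2.46853363e+01]), 'ft_force': array([ 0.17243408, -0.16445278, -0.20026525]), 'ft_torque': array([0.02463414, 0.00603531, 0.06971777]), 'grip_force': 0.0, 'gripper_width': 0.9964534328444963}
```

View pics/top0.png

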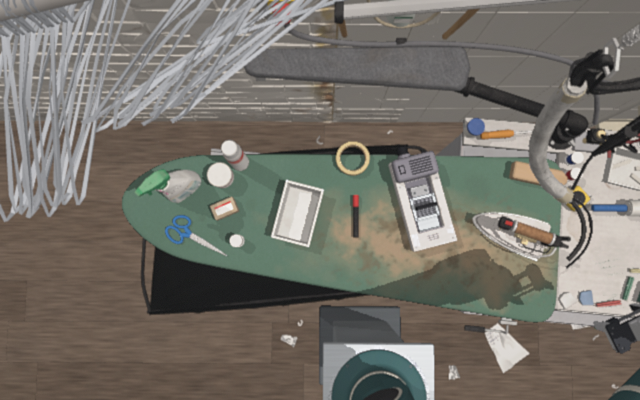

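View pics/side0.png

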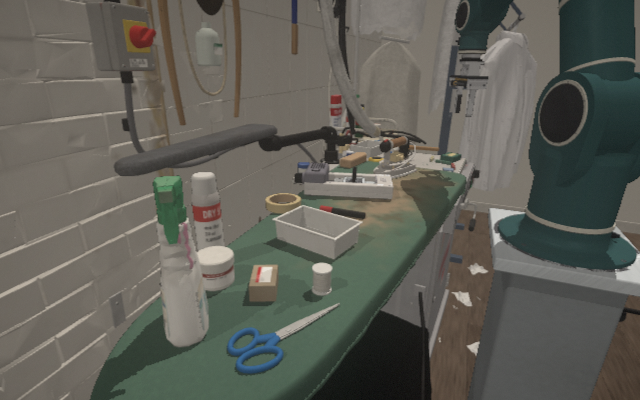

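The top view shows the collector near (425,205), with its hump at (413,167) and its front at (440,245). The tray is near (298,212), and the pen and tape between them stay clear of the path. Next I'll get rough positions and a wrist look at each.

```bash
cat > h.py <<'E'
from plant import manip
import numpy as np, cv2
def K(m):
    f=200/np.tan(np.radians(m["vertical_fov"])/2); return np.array([[f,0,m["cx"]],[0,f,m["cy"]],[0,0,1]])
def cast(m,uv,z):
    R=cv2.Rodrigues(m["rvec"])[0]; c=-R.T@m["tvec"]
    uv=np.atleast_2d(np.array(uv,float)); d=np.c_[uv,np.ones(len(uv))]@np.linalg.inv(K(m)).T@R
    return c+d*((z-c[2])/d[:,2])[:,None]
def proj(m,P):
    return cv2.projectPoints(np.array(P,float).reshape(-1,3),m["rvec"],m["tvec"],K(m),None)[0][:,0]
E
python3 - <<'E'
from h import *
np.set_printoptions(precision=4,suppress=True)
m=manip.camera_model("top")
print(cast(m,[(413,160),(440,245),(425,205)],.044), cast(m,[(298,212)],.05))
c=cast(m,[(425,205)],.044)[0]
manip.goto([c[0]-.04,c[1],.33],[180,0,0])
mm=manip.camera_model("wrist"); print(mm, manip.sense()["eef_pos"],manip.sense()["time"])
cv2.imwrite("pics/w1.png",manip.camera("wrist")[:,:,::-1])
np.save("w1.npy",mm,allow_pickle=True)
E
```

```text
[[ 0.6806 -0.0993  0.044 ]
 [ 0.4357 -0.1734  0.044 ]
 [ 0.55   -0.1322  0.044 ]] [[0.528  0.2321 0.05  ]]
{'vertical_fov': 64.15687951826976, 'cx': 317.6899264464332, 'cy': 196.44597550442023, 'rvec': array([-2.063 ,  2.0653,  0.3052]), 'tvec': array([-0.1315,  0.4267,  0.6403])} [ 0.5098 -0.1331  0.3298] 1.9583
```

View pics/w1.png

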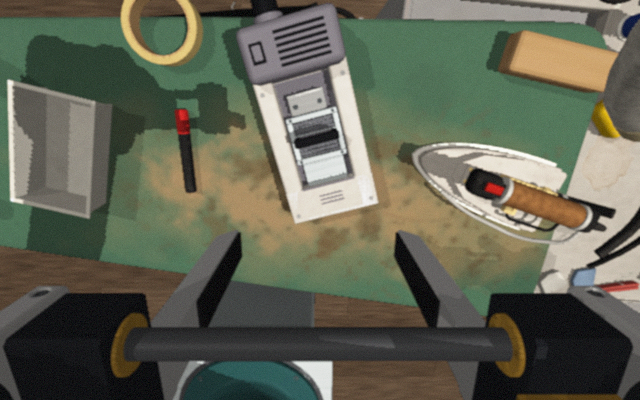

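The wrist view shows the collector with its front corners at (297,222) and (378,203), and the black fin at about (317,138). The tray spans (8..110, 80..217). I'll measure the fin and collector edges and make a crop.

```bash
python3 - <<'E'
from h import *
np.set_printoptions(precision=4,suppress=True)
m=np.load("w1.npy",allow_pickle=True).item(); im=cv2.imread("pics/w1.png")
x0,y0=220,70
cv2.imwrite("pics/c1.png",cv2.resize(im[y0:y0+165,x0:x0+180],None,fx=3.6,fy=3.6,interpolation=cv2.INTER_CUBIC))
g=im.max(2); k=np.zeros_like(g); k[110:165,285:350]=(g[110:165,285:350]<60)*255
cs=cv2.findContours(k,0,1)[0]; c=max(cs,key=cv2.contourArea); r=cv2.minAreaRect(c); b=cv2.boxPoints(r)
print(r); P=cast(m,b,.074); print(P,P.mean(0),np.linalg.norm(P-np.roll(P,1,0),axis=1))
f=cast(m,[(297,222),(378,203)],.044); d=f[1]-f[0]; print(f,np.linalg.norm(d),np.degrees(np.arctan2(d[1],d[0])))
E
```

```text
((316.1860656738281, 138.2235870361328), (9.989313125610352, 43.41615676879883), 75.57923126220703)
[[ 0.5457 -0.1014  0.074 ]
 [ 0.5593 -0.1555  0.074 ]
 [ 0.5471 -0.1589  0.074 ]
 [ 0.5332 -0.1044  0.074 ]] [ 0.5463 -0.13    0.074 ] [0.0128 0.0557 0.0127 0.0562]
[[ 0.419  -0.101   0.044 ]
 [ 0.4487 -0.2205  0.044 ]] 0.12313331906051936 -76.02822534523969
```

View pics/c1.png

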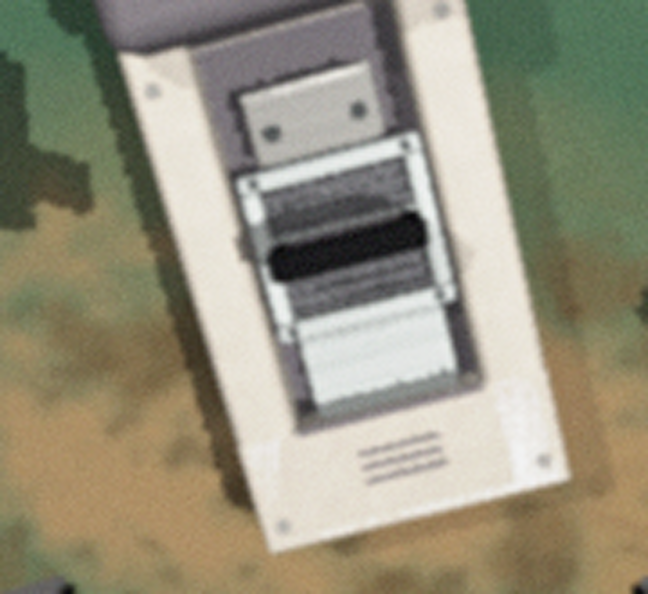

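The fin centre is (0.546,-0.130), and the fin and the front deck edge agree on a yaw of 14°. The fin measures 56×13 mm against a nominal 60×12. The crop shows the catch plate behind the filter with clear space to the hump. Now the tray.

```bash
python3 - <<'E'
from h import *
np.set_printoptions(precision=4,suppress=True)
manip.goto([.45,.232,.35],[180,0,0])
m=manip.camera_model("wrist"); im=manip.camera("wrist")[:,:,::-1].copy(); np.save("w2.npy",m,allow_pickle=True)
cv2.imwrite("pics/w2raw.png",im)
hsv=cv2.cvtColor(im,cv2.COLOR_BGR2HSV)
k=((hsv[:,:,1]<50)&(hsv[:,:,2]>85)).astype(np.uint8)*255
k=cv2.morphologyEx(k,cv2.MORPH_OPEN,np.ones((3,3)))
u,v=proj(m,[.528,.232,.03])[0]; print(u,v)
for c in cv2.findContours(k,0,2)[0]:
    if cv2.contourArea(c)>3000 and cv2.pointPolygonTest(c,(u,v),False)>0:
        r=cv2.minAreaRect(cv2.convexHull(c)); b=cv2.boxPoints(r); P=cast(m,b,.052)
        print(P,P.mean(0),np.linalg.norm(P-np.roll(P,1,0),axis=1)); 
        h=cv2.approxPolyDP(cv2.convexHull(c),4,True); print(h[:,0].tolist(),cast(m,h[:,0],.052)); cv2.drawContours(im,[h],-1,(0,0,255),1)
cv2.imwrite("pics/w2.png",im); print(manip.sense()["time"])
E
```

```text
317.4599556089361 104.66276798955074
[[0.458  0.3247 0.052 ]
 [0.6213 0.2698 0.052 ]
 [0.5931 0.1586 0.052 ]
 [0.4229 0.2018 0.052 ]] [0.5238 0.2387 0.052 ] [0.1279 0.1723 0.1147 0.1756]
[[288, 31], [372, 55], [338, 176], [263, 158]] [[0.6201 0.27   0.052 ]
 [0.5912 0.1598 0.052 ]
 [0.4274 0.202  0.052 ]
 [0.4543 0.3109 0.052 ]]
3.4417
```

View pics/w2.png

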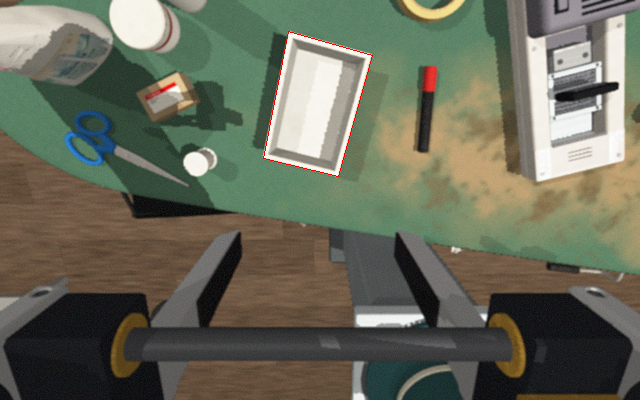

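Tray rim corners are (288,31), (372,55), (338,176) and (263,158). They give sides of 112–114 × 169–171 mm, matching the given sizes, with centre (0.523,0.236) and long axis at -14.2°. Next is the grasp, after checking wrist-range margins.

```bash
cat >> h.py <<'E'
from scipy.spatial.transform import Rotation as Ro
PSI=14.05; u=np.array([np.cos(np.radians(PSI)),np.sin(np.radians(PSI)),0]); v=np.array([-u[1],u[0],0]); Z=np.array([0,0,1.])
PT=-14.2; ut=np.array([np.cos(np.radians(PT)),np.sin(np.radians(PT)),0])
FIN=np.array([.5463,-.1300,.056]); TRAY=np.array([.5233,.2357,0])
PLACE=TRAY+.0075*ut
np.set_printoptions(precision=4,suppress=True)
def F(f0=0):
    f=[manip.sense()["ft_force"]]
    for _ in range(3): manip.dwell(.015); f.append(manip.sense()["ft_force"])
    f=np.mean(f,0)-f0; return np.array([f@u,f@v,f[2]])   # along collector axes
E
python3 - <<'E'
from h import *
for off in(90,-90):
    print(off,manip.ik(FIN+[0,0,.1],[180,0,PSI+off]),manip.ik(PLACE+[0,0,.15],[180,0,PT+off]))
q={o:manip.ik(FIN+[0,0,.1],[180,0,PSI+o]) for o in(90,-90)}
o=min((o for o in q if q[o] is not None),key=lambda o:abs(q[o][6])); print("off",o)
open("off","w").write(str(o))
manip.grip(.5)
manip.goto(FIN+[0,0,.1],[180,0,PSI+o])
m=manip.camera_model("wrist"); cv2.imwrite("pics/w3.png",manip.camera("wrist")[:,:,::-1])
top=[FIN+s*.006*u+t*.03*v+.018*Z for s in(-1,1) for t in(-1,1)]; print(proj(m,top))
print(F(),manip.sense()["eef_pos"],manip.sense()["time"])
E
```

```text
90 [ 32.7932  24.2915 -28.2821 104.6086  13.8492  54.5183  12.576 ] [  3.7303  29.2378 -39.9067 101.9838  21.9944  56.7913 -59.065 ]
-90 [  21.8941   22.5138  -14.4599  104.9807    6.8447   53.3469 -161.5537] [ 17.8176  38.6146 -62.1722 101.5723  37.9753  63.7587 108.6175]
off 90
[[310.9808 246.1134]
 [310.5079 175.6263]
 [325.4175 246.1121]
 [325.9495 175.625 ]]
[ 0.5394 -0.2853 -0.1531] [ 0.5465 -0.1296  0.1562] 6.5583
```

View pics/w3.png

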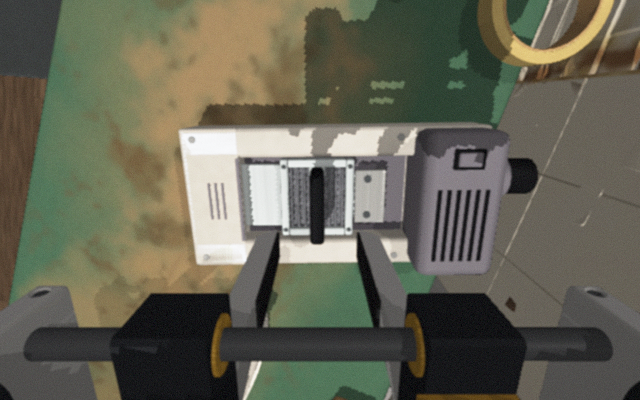

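The fin is seen at x 310–324 and y 167–244, against a prediction of 311–325 and 175–246. The x value is right; along the fin it's about 3 mm towards +v, so I'll shift 2.5 mm. Descend and grip, then pull towards the front by feel.

```bash
python3 - <<'E'
from h import *
o=int(open("off").read()); fin=FIN+.0025*v
manip.line_to(fin+[0,0,.03],[180,0,PSI+o],rate=.12)
f0=manip.sense()["ft_force"]
manip.line_to(fin+[0,0,.004],rate=.06); print("down",F(f0))
manip.grip(0.0,force=40)
s=manip.sense(); print("grip",F(f0),s["gripper_width"]*94,s["grip_force"],s["eef_pos"],s["tool_rot"])
f0=np.mean([manip.sense()["ft_force"]],0)
p=s["eef_pos"]; g=F(f0); base=p.copy(); hit=None; hist=[]
np.save("grip.npy",np.r_[p,f0])
for i in range(1,60):
    manip.line_to(base-i*.0005*u,rate=.012)
    f=F(f0); hist.append((i*.5,*f.round(1)))
    if f[0]>7.5 or np.abs(f[1:]).max()>6: break
    if hit is None and i>2 and f[0]>np.median([h[1] for h in hist[-6:-1]])+1.2: hit=i; f_h=f[0]
    if hit and i-hit>=8: break
print(hit); [print(*h) for h in hist[::2]]; print(hist[-1],manip.sense()["eef_pos"],manip.sense()["time"])
E
```

```text
down [-0.4224  0.0918  0.2916]
grip [-1.107   0.2354  1.8863] 11.768544267757425 39.999842047691345 [ 0.5457 -0.1276  0.0601] [179.9984   0.0055 104.0468]
38
0.5 1.2 -0.1 -1.9
1.5 1.4 0.4 -2.2
2.5 1.0 -0.3 -2.7
3.5 0.7 -0.0 -2.5
4.5 1.1 0.0 -2.8
5.5 0.8 -0.5 -2.8
6.5 1.2 -0.3 -3.3
7.5 0.8 -0.2 -2.6
8.5 1.0 -0.4 -3.3
9.5 0.7 0.4 -3.3
10.5 0.7 -0.2 -3.2
11.5 0.5 -0.6 -3.8
12.5 0.5 -0.7 -3.8
13.5 0.4 -0.1 -4.0
14.5 0.3 -0.3 -4.0
15.5 0.8 -0.5 -3.8
16.5 0.5 -0.2 -4.0
17.5 0.7 -0.3 -4.5
18.5 0.8 -0.3 -4.6
19.5 3.6 -0.2 -6.1
(19.5, np.float64(3.6), np.float64(-0.2), np.float64(-6.1)) [ 0.5269 -0.1323  0.0601] 20.3667
```

The buffer was met about 19 mm in. The vertical reading is just the filter's weight passing to the gripper. I'll press on to about 4.5 mm of buffer travel, then tilt about the toe, stopping on force.

```bash
cat >> h.py <<'E'
LP=.0041  # TCP above fin centre along fin
def tilt(toe,th,off):
    R=Ro.from_rotvec(-th*v); p=toe+R.apply(.071*u+(.034+LP)*Z)
    return p,(R*Ro.from_euler("xyz",[180,0,PSI+off],degrees=True)).as_euler("xyz",degrees=True)
E
python3 - <<'E'
from h import *
o=int(open("off").read()); g=np.load("grip.npy"); base,f0=g[:3],g[3:]
ok=True
for d in np.arange(.0200,.02376,.0005):
    manip.line_to(base-d*u,rate=.015); f=F(f0); print(round(d*1000,2),f)
    if f[0]>8.3 or abs(f[2])>11: break
toe=base-d*u-.071*u-(.034+LP)*Z
np.save("toe.npy",toe); print("d",d,"f",f,"toe z",toe[2])
if f[0]>5:
    fb=f
    for th in np.arange(.02,.221,.04):
        p,r=tilt(toe+.001*Z*min(1,th/.05),th,o); manip.line_to(p,r,rate=.04); f=F(f0); print("th",round(th,3),f)
        if np.abs(f-fb).max()>8: print("ABORT"); break
print(manip.sense()["time"])
E
```

```text
20.0 [ 3.6065  0.0754 -5.4176]
20.5 [ 4.1673 -0.0087 -5.4623]
21.0 [ 5.2068  0.0732 -5.4412]
21.5 [ 5.3207 -0.307  -5.5545]
22.0 [ 5.6499  0.2358 -5.2601]
22.5 [ 6.1451 -0.0182 -4.7329]
23.0 [ 6.4299  0.266  -5.7595]
23.5 [ 6.8532  0.312  -6.2223]
d 0.023500000000000004 f [ 6.8532  0.312  -6.2223] toe z 0.02195637523544834
th 0.02 [ 7.0092  0.1851 -7.0109]
th 0.06 [ 7.4205  0.562  -6.9698]
th 0.1 [ 7.3704  0.3553 -7.8375]
th 0.14 [ 8.0659  0.8544 -7.8481]
th 0.18 [ 8.2705  0.4485 -8.1042]
th 0.22 [ 9.1744 -0.0964 -9.0411]
24.5667
```

The tilt went cleanly. The force rise of about 1.3 N fits the toe's upper corner pressing 1.3 mm further into the buffer. Now draw the toe out along +x and lift.

```bash
python3 - <<'E'
from h import *
o=int(open("off").read()); f0=np.load("grip.npy")[3:]; toe=np.load("toe.npy")
ok=True
for d in np.append(np.arange(.003,.036,.004),.0375):
    p,r=tilt(toe+.001*Z+d*u,.22,o); manip.line_to(p,r,rate=.05); f=F(f0); print(round(d*1000,1),f)
    if f[0]<-5 or abs(f[1])>5 or f[2]<-12: ok=False; print("ABORT"); break
if ok:
    for h in(.006,.012,.02,.03):
        p,r=tilt(toe+(.001+h)*Z+d*u,.22,o); manip.line_to(p,r,rate=.06); f=F(f0); print("lift",h,f)
        if np.abs(f[:2]).max()>6 or f[2]<-12: ok=False; print("ABORT"); break
s=manip.sense(); print(s["time"],s["gripper_width"]*94,s["grip_force"])
cv2.imwrite("pics/w4.png",manip.camera("side")[100:300,220:480,::-1].repeat(2,0).repeat(2,1))
E
```

```text
3.0 [ 5.5295 -0.3436 -5.8479]
7.0 [ 0.7025 -0.3951 -5.6016]
11.0 [-0.2795  0.0206 -5.9154]
15.0 [-0.1131 -0.3221 -6.0963]
19.0 [ 0.7559 -0.1313 -6.386 ]
23.0 [ 0.5813 -0.832  -5.6869]
27.0 [ 0.8315 -0.2818 -5.6207]
31.0 [ 0.1789 -0.5375 -6.0577]
35.0 [ 0.6785 -0.2681 -6.2342]
37.5 [ 0.4494 -0.1791 -5.6214]
lift 0.006 [ 0.7043 -0.9717 -6.1654]
lift 0.012 [ 0.2293  0.1375 -6.1433]
lift 0.02 [ 0.7794 -0.4459 -6.3328]
lift 0.03 [ 0.6511 -0.5516 -6.271 ]
28.8667 11.739580594828485 39.99878704547882
```

View pics/w4.png

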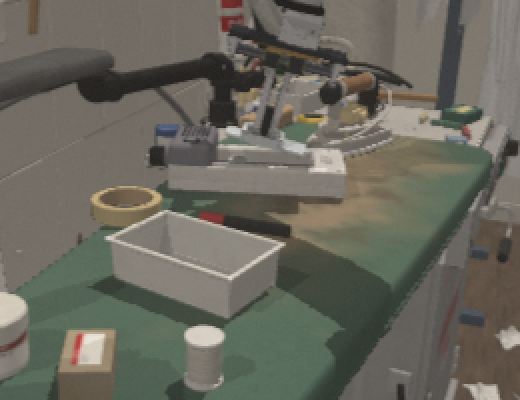

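The filter is free, with no contact force. Carry it level to above the tray and check there.

```bash
python3 - <<'E'
from h import *
o=int(open("off").read())
p=manip.sense()["eef_pos"]
manip.line_to([p[0],p[1],.2],[180,0,PSI+o],rate=.15)
manip.goto(PLACE+.2*Z,[180,0,PT+o])
manip.line_to(PLACE+.115*Z,rate=.12)
manip.dwell(.2)
m=manip.camera_model("wrist"); cv2.imwrite("pics/w5.png",manip.camera("wrist")[:,:,::-1])
vt=np.array([-ut[1],ut[0],0])
print("rim",proj(m,[TRAY+a*.085*ut+b*.056*vt+.052*Z for a,b in((-1,-1),(-1,1),(1,1),(1,-1))]).tolist())
c=manip.sense()["eef_pos"]-.0041*Z
print("frame top",proj(m,[c+a*.033*ut+b*.036*vt-.018*Z for a,b in((-1,-1),(-1,1),(1,1),(1,-1))]).tolist())
print(manip.sense()["time"],manip.sense()["tool_rot"])
E
```

```text
rim [[202.91013780049198, 285.29135383042865], [186.27765716298242, 144.30600940603955], [430.0252556447583, 144.24140690238664], [415.865078423924, 285.2031979809023]]
frame top [[269.13170943684673, 293.3477471116147], [263.7785055397719, 187.26826631947748], [375.46666927227045, 187.23359342077117], [369.7779831633103, 293.3052236327998]]
32.15 [179.953   -0.023   75.7946]
```

View pics/w5.png

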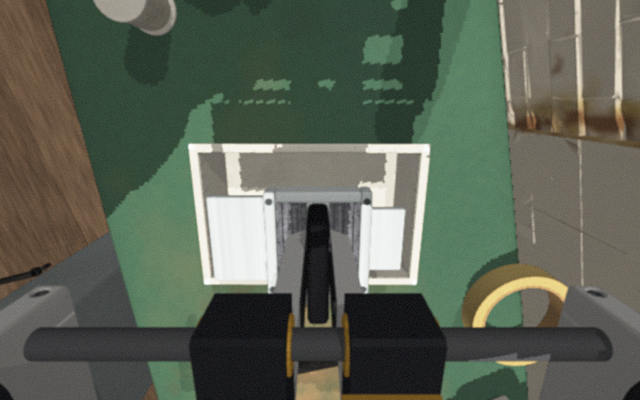

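The tray rim is at (189..430, 144) against a predicted (186..430, 144), and the frame's far edge is at 188 against 187. Everything agrees within about 1–2 mm, so I'll lower gently and release.

```bash
python3 - <<'E'
from h import *
P=PLACE+.001*ut
manip.line_to(P+.06*Z,rate=.1)
manip.line_to(P+.047*Z,rate=.05)
f0=manip.sense()["ft_force"]; b=F(f0)
f0=np.mean([f0],0)
for z in np.arange(.046,.0379,-.0005):
    manip.line_to(P+z*Z,rate=.02); f=F(f0)-b
    if f[2]>1.8: break
print("z",z,f,manip.sense()["eef_pos"])
manip.grip(.12,force=10); manip.grip(.3)
manip.line_to(P+(z+.05)*Z,rate=.1); manip.line_to(P+.2*Z,rate=.2)
manip.goto(P-.1*ut+.3*Z,[180,0,PT+90]) 
m=manip.camera_model("wrist"); cv2.imwrite("pics/w6.png",manip.camera("wrist")[:,:,::-1])
print(manip.sense()["time"])
E
```

```text
z 0.040999999999999995 [-1.6475 -0.1819  6.5149] [0.5316 0.2336 0.0412]
39.325
```

View pics/w6.png

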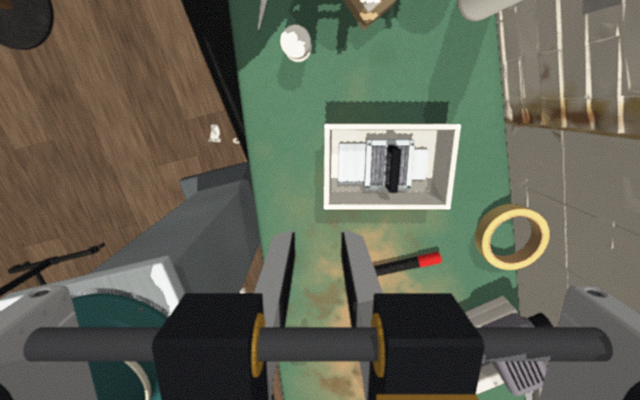

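The filter lies flat and fin up inside the tray, at (335..435, 135..195), and the tray has not shifted. Handing in.

```bash
python3 -c "
from plant import manip
print(manip.close_job())"
```

```text
the job is handed in; nothing more can be done
None
```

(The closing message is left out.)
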